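# Find the loaded wheel by weight and mount it on the turntable

## Robot

A 6-joint arm with a two-finger parallel gripper is mounted at the origin on the work surface. World frame = base frame: x ahead of the robot, y to its left, z up, the work surface at z = 0. Lengths are in mm, angles in rad, forces in N, time in s.
With the tool pointing down it reaches from about 350 to 975 mm from the base axis. Payload 7.1 kg.
Tool frame: the origin (TCP) lies midway between the tips of the shut fingers; the grasp point (between the pads) lies 19 mm behind it; z points along the fingers, y is the line along which they close (so a half turn about z gives the same grasp; the last joint's range is limited). The gripper opens to 88 mm and grips with 3 to 60 N. Pads are 20 mm wide; open, the fingers measure 115 mm over their backs; the gripper's body (75 mm by 178 mm) begins 61 mm behind the grasp point.
Start: joints at [1.159, 0.423, 1.63, -0, 1.089, -0.019], TCP at [239.203, 577.396, 222.675] pointing down, gripper open.
Joint ranges: [-3, 3], [-0.9, 2.11], [0.09, 2.58], [-1.31, 4.45], [0.11, 2.69], [-2.54, 2.54]. Speed limits (rad/s): [2.39, 2.39, 3.01, 3.14, 3.14, 3.14].

## Interface

Orientations are given as a rotation vector (axis times angle).
In Python, from workcell import ctrl gives the robot as it stands.
- The arm moves only by the shell command python3 -m pendant 'ROWS'. ROWS is a JSON object of lists of equal length, an entry for each row: "grip": the opening, from -1 (shut) to 1 (fully open); "linear": the shift along the tool's x, y, z in mm, a list of three; "angular": the turn, a rotation vector about the tool's x, y, z in rad, a list of three. In form: {"grip": [grip, ...], "linear": [[tx, ty, tz], ...], "angular": [[ax, ay, az], ...]}. A call has 1 to 12 rows; each row shifts and turns the commanded pose from where the row before left it, along the tool's axes as they then stand; what a row does not reach is not made up. A row lasts 1/12 s, in which the tool goes at most 41.7 mm and 7.16 degrees, less where a joint would pass 70% of its speed; a pose out of reach is approached as far as the arm can. A call with a gripper value outside its range is refused whole. The fingers move at their own pace and stop on an object; the grip force is fixed at half the most. Time passes only in rows, so rows that do not move let the fingers close. It gives the time, the measured TCP pose, the force, the opening and the grip force at its end, in the units of the state.
- ctrl.get_obs(): the state, without advancing time (a new reading comes with each control period).
- ctrl.get_image(name): name is "scene" or "side" or "wrist"; returns the picture (420x560x3 uint8, red, green, blue); there is no depth.
- ctrl.camera_params(name): a dict with "vfov" (degrees; the focal length in pixels is half the picture's height over the tangent of half this angle, whatever the lens; pixels are square), "cx", "cy" (the principal point, pixels), "R" (3x3) and "t" (3): a world point X has camera coordinates R X + t; the wrist camera has in their place "T_tool_cam" (4x4, takes a point from camera to tool coordinates, whose origin is the TCP and whose axes are the flange's). Camera axes: x right, y down, z forward; pixel columns grow to the right and rows downward; lengths in mm; the calibration is good to about 2 mm. A picture is of the moment at which its call begins: read the wrist's pose just before it. camera_params takes no time and is no camera call.
- ctrl.close_job(): hands the job in; it is judged then, once.
The state is a dict: "t": time; "qpos": joint angles; "qvel": joint speeds; "joint_torque": joint torques, N m; "ee_pos": TCP position; "orientation": TCP orientation; "ft_force": force on the tool from outside, world axes, zero at the start; "moment": the same for the moment, N m; "width": finger opening in mm; "grasp_force": force on a finger pad.
Only numpy, scipy, OpenCV 4.12 (cv2) and the standard library are available. Lean on these libraries where they do the work, as an engineer would, in place of code of your own. Each camera call takes 0.05 s, during which the arm holds its last target. There are 200 camera calls.

## Task

Four white wheels on the mat look alike, but one has a steel core hidden inside and is clearly heavier: find it by its weight, slide it over the turntable spindle and lower it, without dropping it, until it sits fully home on the boss, then let it go. Leave the three hollow wheels lying flat where they were, putting back any you lift, and never leave one of them on the spindle. Do not disturb the bowl, pick, socket, spanner or bottle.

Things in the scene. Friction and masses are not known exactly. Their poses are not given: they have to be found in the camera images.
- wheel_a: a white urethane skate wheel lying flat, axis upright, 66 mm diameter, 50 mm tall, edges bevelled, with a black nylon hub cap and a 12 mm through bore. Origin: centre of its underside; z up along the bore. Four wheels look alike; three are hollow (about 0.13 to 0.16 kg), one holds a hidden steel core that may rattle a little (0.35 to 0.5 kg); any of the four can be the loaded one
- wheel_b: a white urethane skate wheel lying flat, axis upright, 66 mm diameter, 50 mm tall, edges bevelled, with a black nylon hub cap and a 12 mm through bore. Origin: centre of its underside; z up along the bore. Four wheels look alike; three are hollow (about 0.13 to 0.16 kg), one holds a hidden steel core that may rattle a little (0.35 to 0.5 kg); any of the four can be the loaded one
- wheel_c: a white urethane skate wheel lying flat, axis upright, 66 mm diameter, 50 mm tall, edges bevelled, with a black nylon hub cap and a 12 mm through bore. Origin: centre of its underside; z up along the bore. Four wheels look alike; three are hollow (about 0.13 to 0.16 kg), one holds a hidden steel core that may rattle a little (0.35 to 0.5 kg); any of the four can be the loaded one
- wheel_d: a white urethane skate wheel lying flat, axis upright, 66 mm diameter, 50 mm tall, edges bevelled, with a black nylon hub cap and a 12 mm through bore. Origin: centre of its underside; z up along the bore. Four wheels look alike; three are hollow (about 0.13 to 0.16 kg), one holds a hidden steel core that may rattle a little (0.35 to 0.5 kg); any of the four can be the loaded one
- turntable: small aluminium turntable on a fixed round foot: platter 150 mm diameter, its face 27 mm above the mat top; in its middle a steel boss (28 mm diameter, 6 mm high), from which an upright spindle rises. Origin: centre of the foot underside, on the mat; the platter turns freely about z
- seat (a point): centre of the boss top, on the spindle axis: where the underside of a fully seated wheel rests; z up
- spindle_tip (a point): round top of the 8 mm diameter spindle, 62 mm above the seat (it shows 12 mm above a seated wheel)
- bowl: stainless bowl of bearings, 120 mm across, 42 mm tall, bystander; origin: centre of underside
- pick: grey plastic pick lying on the mat, 100 mm long along its x, 12 mm thick, bystander; origin: mid-length, underside
- socket: chrome socket standing on end, 23 mm diameter, 34 mm tall, bystander; origin: centre of underside
- spanner: steel spanner lying flat, 150 mm long along its x, bystander; origin: mid-length, underside
- lube: grey bottle, 44 mm diameter, 100 mm tall, bystander; origin: centre of underside
There are look-alikes about, which are no part of the job. Leave any blue or red look-alike of the wheel_c alone. Leave any brown look-alike of the wheel_a alone.

How it is judged:
By the outcome, as a careful person would: the job done as asked, in the order asked, and still so for the second after the job is handed in, with the robot touching nothing.
It also fails if it takes over 72 s, if anything falls off the work surface, if the arm or the gripper's body presses on something with over 40 N, if the wrist force passes 120 N, or if a joint passes its speed limit or range.

## Working session

There is one attempt and no reset: what is moved stays moved. The work goes in short steps, Python scripts to look and compute and a shell command to move; the robot and the scene stay as the last step left them, time stands still between calls to the robot, and variables do not carry over. Pictures are saved under pics/ and viewed, at most 10 in all, crops included, and the job is handed in when it is done.

```bash
ls; mkdir -p pics
python3 - <<'E'
from workcell import ctrl
import cv2,numpy as np
o=ctrl.get_obs(); print(o)
for n in("scene","side","wrist"):
    im=ctrl.get_image(n); cv2.imwrite(f"pics/{n}0.png",im[:,:,::-1]); p=ctrl.camera_params(n); print(n,{k:np.round(v,4).tolist() for k,v in p.items() if not isinstance(v,str)})
E
```

```text
pics
{'t': 0.0, 'qpos': array([ 1.15901907e+00,  4.23809321e-01,  1.63069573e+00, -7.87866318e-06,
        1.08861623e+00, -1.89733670e-02]), 'qvel': array([-0.00011166, -0.00044584,  0.00070483,  0.00027438,  0.00117888,
       -0.00025835]), 'joint_torque': array([-9.83633581e-04, -5.44645035e+01, -2.73679411e+01,  6.44154917e-02,
        2.26935104e-02, -9.66460311e-05]), 'ee_pos': array([238.97423636, 576.89690546, 221.9191361 ]), 'orientation': array([-6.12987566e-01, -3.08088225e+00,  2.34778559e-03]), 'ft_force': array([ 0.52807476, -0.13695917,  0.9361006 ]), 'moment': array([ 0.00422369, -0.01530857, -0.00219449]), 'grasp_force': 0.0, 'width': 87.88480029572466}
scene {'vfov': 55.0821, 'cx': 279.0392, 'cy': 211.7783, 'R': [[-0.5634, 0.826, -0.016], [0.695, 0.4634, -0.5498], [-0.4467, -0.3209, -0.8352]], 't': [348.4541, -315.2879, 1111.0067]}
side {'vfov': 56.1588, 'cx': 287.6448, 'cy': 202.7413, 'R': [[-0.9631, -0.2692, 0.0008], [-0.2041, 0.7282, -0.6543], [0.1756, -0.6303, -0.7563]], 't': [538.0927, 198.4383, 866.2742]}
wrist {'vfov': 63.7902, 'cx': 273.8314, 'cy': 217.8368, 'T_tool_cam': [[0.0003, -0.9692, -0.2464, 66.8841], [1.0, 0.0003, -0.0, -0.5201], [0.0001, -0.2464, 0.9692, -160.83], [0.0, 0.0, 0.0, 1.0]]}
```

View pics/scene0.png

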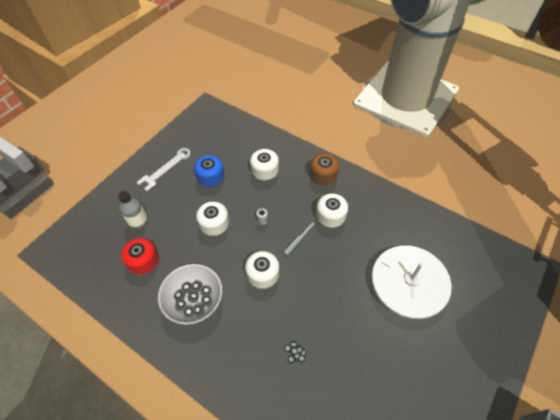

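View pics/side0.png

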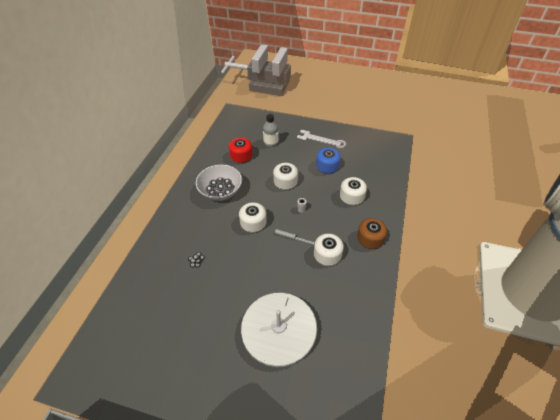

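The scene view shows white wheels at about (264,163), (212,217), (332,209) and (262,268), with the turntable at (411,282). In the side view the same wheels are at (353,190), (285,175), (328,249) and (252,216), and the spindle tip is near (279,311).

```bash
cat > h.py <<'E'
import cv2,numpy as np
from workcell import ctrl
from scipy.spatial.transform import Rotation as Rn
def K(p): f=210/np.tan(np.radians(p["vfov"])/2); return np.array([[f,0,p["cx"]],[0,f,p["cy"]],[0,0,1.]])
def pose(n,o=None):
    p=ctrl.camera_params(n)
    if n!="wrist": return K(p),np.array(p["R"]),np.array(p["t"])
    T=np.eye(4);T[:3,:3]=Rn.from_rotvec(o["orientation"]).as_matrix();T[:3,3]=o["ee_pos"]
    M=np.linalg.inv(T@np.array(p["T_tool_cam"])); return K(p),M[:3,:3],M[:3,3]
def tri(obs): # [(cam,(u,v))]
    A=[];b=[]
    for (k,R,t),uv in obs:
        d=R.T@np.linalg.solve(k,[*uv,1]);d/=np.linalg.norm(d);c=-R.T@t
        Q=np.eye(3)-np.outer(d,d);A.append(Q);b.append(Q@c)
    A=np.vstack(A);b=np.hstack(b);x=np.linalg.lstsq(A,b,rcond=None)[0]
    return x,np.linalg.norm(A@x-b)
def onz(cam,uv,z):
    k,R,t=cam;d=R.T@np.linalg.solve(k,[*uv,1]);c=-R.T@t;return c+d*(z-c[2])/d[2]
def proj(cam,X):
    k,R,t=cam;q=k@(R@X+t);return q[:2]/q[2]
def hub(im,uv,r=12):
    g=cv2.cvtColor(im,cv2.COLOR_RGB2GRAY).astype(float);u,v=map(int,uv)
    c=g[v-r:v+r+1,u-r:u+r+1];m=(c<110).astype(np.uint8)
    n,l,s,ce=cv2.connectedComponentsWithStats(m)
    # component nearest centre, not touching border
    best=[(np.hypot(*(ce[i]-r)),i) for i in range(1,n) if s[i,4]>12]
    i=min(best)[1];x,y,w,h,_=s[i];return (u-r+x+(w-1)/2,v-r+y+(h-1)/2),s[i].tolist()
E
python3 - <<'E'
from h import *
for n in("scene","side","wrist"): print({k:v for k,v in ctrl.camera_params(n).items() if k not in("R","t","T_tool_cam")})
S,D=pose("scene"),pose("side")
a=cv2.imread("pics/scene0.png")[:,:,::-1];b=cv2.imread("pics/side0.png")[:,:,::-1]
for p,q in [((264,158),(353,185)),((211,212),(285,170)),((332,204),(328,243)),((262,262),(252,211))]:
    h1,s1=hub(a,p,9);h2,s2=hub(b,q,9);x,e=tri([(S,h1),(D,h2)]);print(h1,s1,h2,s2,x.round(1),e.round(1))
c1=cv2.resize(a[230:330,355:465],None,fx=5,fy=5);c2=cv2.resize(b[280:380,225:335],None,fx=5,fy=5)
cv2.imwrite("pics/tt.png",cv2.resize(np.hstack([c1,c2]),(800,364))[:,:,::-1])
E
```

```text
{'vfov': 55.08213226148487, 'cx': 279.03915706287347, 'cy': 211.77829330691304}
{'vfov': 56.158840833782975, 'cx': 287.6448012515356, 'cy': 202.74129574815055}
{'vfov': 63.79020685165849, 'cx': 273.83141585690527, 'cy': 217.8368055038113}
(np.float64(263.5), np.float64(157.5)) [3, 5, 12, 8, 52] (np.float64(354.0), np.float64(184.5)) [5, 5, 11, 8, 65] [ 429.2 -171.2   51.5] 1.3
(np.float64(210.5), np.float64(212.0)) [2, 4, 14, 11, 87] (np.float64(285.0), np.float64(169.0)) [4, 5, 11, 7, 58] [ 614.8 -175.9   53.4] 1.0
(np.float64(332.5), np.float64(204.0)) [3, 4, 14, 11, 58] (np.float64(329.0), np.float64(243.0)) [4, 4, 13, 11, 102] [454.1  26.6  52.5] 0.4
(np.float64(261.0), np.float64(263.5)) [6, 9, 5, 4, 18] (np.float64(252.0), np.float64(210.5)) [3, 4, 13, 10, 84] [652.6 -17.7  52.4] 1.4
```

View pics/tt.png

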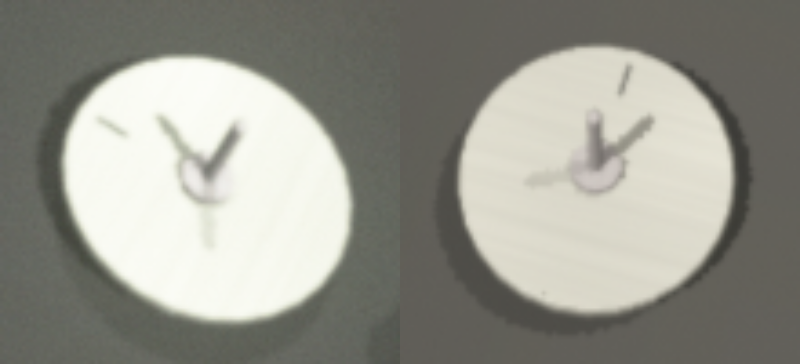

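Crop: spindle tip at scene px ≈(421.0,263.5) and side ≈(278.6,310.8); boss at scene ≈(411.7,280.0) and side ≈(279.2,327).

Run:
```python
from h import *
S,D=pose("scene"),pose("side")
for n,p,q in [("tip",(421,263.5),(278.6,310.8)),("boss",(411.7,280),(279.2,327)),("red",(138,251),(241,144)),("blue",(208,163),(329,154)),("brown",(324,161),(374,228)),("bowl",(191,290),(219,182)),("socket",(262,211),(302,200)),("lubecap",(124,196),(270,117)),("picktip1",(312,225),(277,233)),("pick2",(287,252),(314,243)),("spA",(184,154),(341,144)),("spB",(147,185),(304,135))]:
    x,e=tri([(S,p),(D,q)]);print(n,x.round(0),e.round(1))
print(onz(S,(312,225),8).round(),onz(S,(287,252),8).round())
o=ctrl.get_obs();print(Rn.from_rotvec(o["orientation"]).as_matrix().round(3))
```

```text
tip [510. 236. 101.] 0.3
boss [510. 238.  31.] 0.3
red [ 765. -242.   48.] 1.8
blue [ 514. -267.   53.] 1.8
brown [361. -49.  49.] 3.5
bowl [770. -96.  43.] 5.0
socket [547. -92.  42.] 1.0
lubecap [ 701. -324.   98.] 0.7
picktip1 [559.  46.  99.] 23.7
pick2 [ 515.  -57. -112.] 30.6
spA [ 496. -370.    5.] 1.1
spB [ 615. -384.    1.] 3.5
[498.   5.   8.] [584.  -3.   8.]
[[-0.924  0.383 -0.   ]
 [ 0.383  0.924 -0.001]
 [-0.    -0.001 -1.   ]]
```

```bash
python3 -m pendant '{"grip":[1,1,1,1,1],"linear":[[0,0,0],[0,0,0],[0,0,0],[0,0,0],[0,0,0]],"angular":[[0,0,-0.0985],[0,0,-0.0985],[0,0,-0.0985],[0,0,-0.0985],[0,0,0]]}'
python3 -m pendant '{"grip":[1,1,1,1,1,1,1,1,1,1,1,1],"linear":[[-27,-34,0],[-27,-34,0],[-27,-34,0],[-27,-34,0],[-27,-34,0],[-27,-34,0],[-27,-34,0],[-27,-34,0],[-27,-34,0],[-27,-34,0],[0,0,0],[0,0,0]],"angular":[[0,0,0],[0,0,0],[0,0,0],[0,0,0],[0,0,0],[0,0,0],[0,0,0],[0,0,0],[0,0,0],[0,0,0],[0,0,0],[0,0,0]]}'
python3 - <<'E'
from h import *
o=ctrl.get_obs();im=ctrl.get_image("wrist");cv2.imwrite("pics/w1.png",im[:,:,::-1])
c=pose("wrist",o);print(o["ee_pos"],Rn.from_rotvec(o["orientation"]).as_matrix().round(3).tolist(),o["ft_force"],o["qpos"])
print(proj(c,np.array([510,237,100])),proj(c,np.array([510,237,35])))
E
```

```text
t: 0.57
ee_pos: [239.1, 577.2, 222.3]
orientation: [0.007, -3.141, 0.001]
ft_force: [-0.1, 0.1, -0.4]
width: 87.6
grasp_force: 0.0
t: 1.57
ee_pos: [499.7, 249.7, 222.5]
orientation: [-0.009, -3.141, -0.0]
ft_force: [-0.7, 0.8, -0.5]
width: 88.0
grasp_force: 0.0
[499.74944184 249.66582036 222.52552041] [[-1.0, 0.006, -0.0], [0.006, 1.0, 0.0], [0.0, 0.0, -1.0]] [-0.71388273  0.75418515 -0.54703307] [ 4.41942405e-01  3.26605017e-01  1.77831934e+00  1.41499645e-04
  1.03682413e+00 -1.12320512e+00]
[259.92255561 223.85822789] [262.4052354  207.66272439]
```

View pics/w1.png

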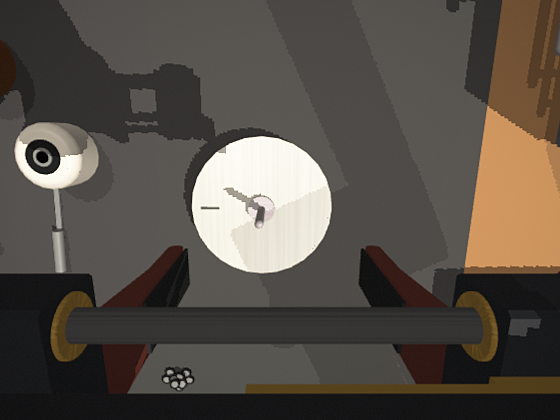

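Wrist view: spindle tip at (259.5,223) and boss at (261,206), both within 1–2 px of the prediction; the first wheel's hub is at (43,156). Moving over that wheel.

```bash
python3 -m pendant '{"grip":[1,1,1,1,1,1,1,1,1,1],"linear":[[6,-28,8],[6,-28,8],[6,-28,8],[6,-28,8],[6,-28,8],[6,-28,8],[6,-28,8],[4,-27,4],[0,0,0],[0,0,0]],"angular":[[0,0,0],[0,0,0],[0,0,0],[0,0,0],[0,0,0],[0,0,0],[0,0,0],[0,0,0],[0,0,0],[0,0,0]]}'
cat >> h.py <<'E'
def look(X,r=30,name=None):
    """wrist view of hub near world X: position of the hub on plane z=X[2]"""
    o=ctrl.get_obs();im=ctrl.get_image("wrist");c=pose("wrist",o);uv=proj(c,np.array(X,float))
    h,s=hub(im,uv,r);x=onz(c,h,X[2])
    if name: cv2.imwrite(name,im[:,:,::-1])
    print("pred",uv.round(),"hub",h,s,"world",x.round(1),"dtool to wheel (x,y)",round(-(x-o["ee_pos"])[0],1),round((x-o["ee_pos"])[1],1),"tcp",o["ee_pos"].round(1),"rv",o["orientation"].round(3))
    return x
E
python3 - <<'E'
from h import *
look([454,27,52],45,"pics/w2.png")
E
```

```text
t: 2.45
ee_pos: [452.4, 28.8, 162.6]
orientation: [-0.001, -3.141, -0.0]
ft_force: [0.8, 0.4, 0.6]
width: 87.8
grasp_force: 0.0
pred [272. 218.] hub (np.float64(270.5), np.float64(218.0)) [24, 27, 40, 39, 841] world [454.3  25.6  52. ] dtool to wheel (x,y) -2.0 -3.2 tcp [452.4  28.8 162.6] rv [-1.000e-03 -3.141e+00 -0.000e+00]
```

View pics/w2.png

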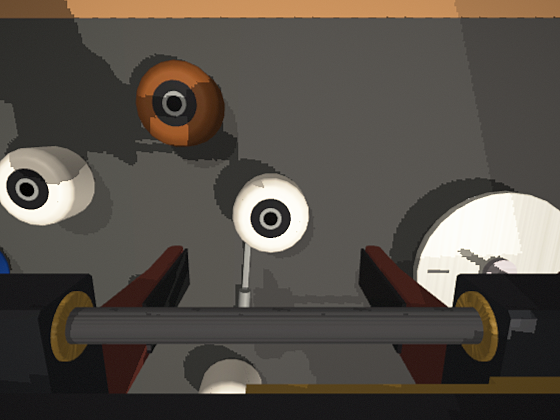

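Wrist view 2: the wheel hub is at (270.5,218), and the pick end at (247,242) is clear of the finger lanes. Descending and gripping.

```bash
python3 -m pendant '{"grip":[1,1,1,1,1,1,1,1,1,1],"linear":[[-2,-3,15],[0,0,25],[0,0,25],[0,0,25],[0,0,25],[0,0,15],[0,0,10],[0,0,10],[0,0,0],[0,0,0]],"angular":[[0,0,0],[0,0,0],[0,0,0],[0,0,0],[0,0,0],[0,0,0],[0,0,0],[0,0,0],[0,0,0],[0,0,0]]}'
python3 -m pendant '{"grip":[-1,-1,-1,-1,-1,-1],"linear":[[0,0,0],[0,0,0],[0,0,0],[0,0,0],[0,0,0],[0,0,0]],"angular":[[0,0,0],[0,0,0],[0,0,0],[0,0,0],[0,0,0],[0,0,0]]}'
```

```text
t: 3.33
ee_pos: [455.2, 26.0, 12.8]
orientation: [0.003, -3.142, -0.0]
ft_force: [-0.4, 0.1, -0.0]
width: 87.9
grasp_force: 0.0
t: 3.83
ee_pos: [455.6, 25.4, 13.4]
orientation: [-0.002, 3.14, 0.0]
ft_force: [-0.2, 0.4, 7.8]
width: 66.4
grasp_force: 30.0
```

```bash
python3 -m pendant '{"grip":[-1,-1,-1,-1,-1,-1],"linear":[[0,0,-6],[0,0,-12],[0,0,-12],[0,0,0],[0,0,0],[0,0,0]],"angular":[[0,0,0],[0,0,0],[0,0,0],[0,0,0],[0,0,0],[0,0,0]]}'
for i in 1 2 3 4; do python3 -m pendant '{"grip":[-1],"linear":[[0,0,0]],"angular":[[0,0,0]]}' | grep -E "ee_pos|force"; done; python3 -c "
from h import *
print(ctrl.get_obs()['joint_torque'])"
```

```text
t: 4.33
ee_pos: [454.6, 25.3, 42.4]
orientation: [0.002, -3.141, 0.0]
ft_force: [0.6, -0.1, -4.0]
width: 66.1
grasp_force: 30.0
ee_pos: [454.4, 25.3, 42.1]
ft_force: [-0.4, 0.4, -4.4]
grasp_force: 30.0
ee_pos: [454.5, 25.3, 42.1]
ft_force: [0.2, 0.5, -3.1]
grasp_force: 30.0
ee_pos: [454.6, 25.3, 42.2]
ft_force: [-0.8, 0.1, -3.9]
grasp_force: 30.0
ee_pos: [454.8, 25.3, 42.3]
ft_force: [-0.7, 0.8, -3.5]
grasp_force: 30.0
[-5.39056608e-03 -4.61853468e+01 -1.35431063e+01 -7.20771990e-03
  8.21492309e-02 -1.52409903e-04]
```

About 3.8 N, or 0.39 kg: that is in the loaded range and well above the 1.3–1.6 N of a hollow wheel. This is the one. I'll carry it beside the spindle and check the alignment.

```bash
python3 -m pendant '{"grip":[-1,-1,-1,-1,-1,-1,-1,-1],"linear":[[0,0,-8],[0,0,-15],[0,0,-20],[0,0,-20],[0,0,-15],[0,0,-9],[0,0,0],[0,0,0]],"angular":[[0,0,0],[0,0,0],[0,0,0],[0,0,0],[0,0,0],[0,0,0],[0,0,0],[0,0,0]]}'
python3 -m pendant '{"grip":[-1,-1,-1,-1,-1,-1,-1,-1,-1,-1,-1,-1],"linear":[[-5,9,0],[-10,18,0],[-15,25,0],[-15,25,0],[-15,25,0],[-15,25,0],[-15,25,0],[-15,25,0],[-12,18,0],[-8,15,0],[0,0,0],[0,0,0]],"angular":[[0,0,0],[0,0,0],[0,0,0],[0,0,0],[0,0,0],[0,0,0],[0,0,0],[0,0,0],[0,0,0],[0,0,0],[0,0,0],[0,0,0]]}'
python3 - <<'E'
from h import *
o=ctrl.get_obs();X=o["ee_pos"]
x=look([X[0],X[1],X[2]+39],45,"pics/w3.png")
c=pose("wrist",o);print(proj(c,np.array([510,237,99.])),o["ft_force"])
for n in("scene","side"):cv2.imwrite(f"pics/{n}1.png",ctrl.get_image(n)[:,:,::-1])
E
```

```text
t: 5.33
ee_pos: [455.1, 25.4, 129.9]
orientation: [-0.002, 3.141, 0.0]
ft_force: [0.0, 0.2, -4.5]
width: 66.6
grasp_force: 30.0
t: 6.33
ee_pos: [579.0, 236.5, 127.8]
orientation: [0.004, -3.139, 0.001]
ft_force: [-0.1, -1.2, -4.6]
width: 66.4
grasp_force: 30.0
pred [275. 305.] hub (np.float64(274.0), np.float64(301.5)) [0, 0, 91, 84, 6454] world [577.3 236.1 166.8] dtool to wheel (x,y) 1.7 -0.3 tcp [579.  236.5 127.8] rv [ 4.000e-03 -3.139e+00  1.000e-03]
[276.08021427 128.56028869] [-0.06690443 -1.15406157 -4.57937446]
```

View pics/w3.png

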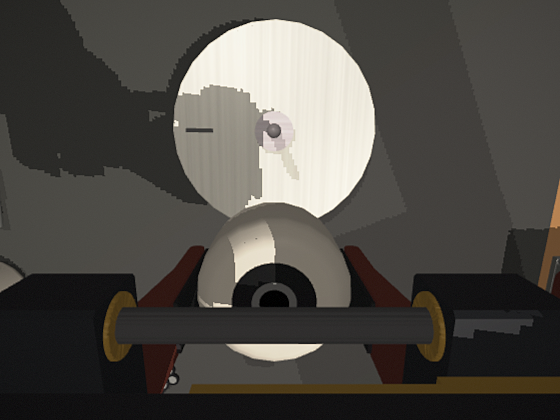

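Wrist view 3: the held hub bore is at about (273.7,302.5) and the spindle tip at (274,130). y is already aligned; only x needs to move. I'll cross-check with the fixed cameras.

Run:
```python
from h import *
S,D=pose("scene"),pose("side")
a=cv2.imread("pics/scene1.png");b=cv2.imread("pics/side1.png")
X=np.array([577.8,236,167.]);p,q=proj(S,X),proj(D,X);print(p,q)
t1,t2=proj(S,np.array([510.5,236.5,100])),proj(D,np.array([510.5,236.5,100]));print(t1,t2)
o=[]
for im,u,cam in((a,p,S),(b,q,D)):
    u=u.astype(int);y,x=max(u[1]-45,0),u[0]-60;o.append(cv2.resize(im[y:y+90,x:x+66],(396,540),interpolation=cv2.INTER_CUBIC));print(x,y)
cv2.imwrite("pics/c1.png",np.hstack(o))
c=pose("wrist",{"ee_pos":np.array([579.,236.5,127.8]),"orientation":np.array([0,np.pi,0])})
print(onz(c,(274,130),98),onz(c,(273.7,302.5),166.8))
c=pose("wrist",{"ee_pos":np.array([499.75,249.67,222.5]),"orientation":np.array([-.009,-3.141,0])});print(onz(c,(259.5,223),98),onz(c,(261,206),35))
```

```text
[414.92573967 277.34589214] [241.1724478  284.05451818]
[420.73169335 264.1629342 ] [278.41186607 310.95819623]
354 232
181 239
[510.82635911 236.11069807  98.        ] [577.6480091  236.01573245 166.8       ]
[509.70847074 236.55463168  98.        ] [508.11610122 235.540024    35.        ]
```

View pics/c1.png

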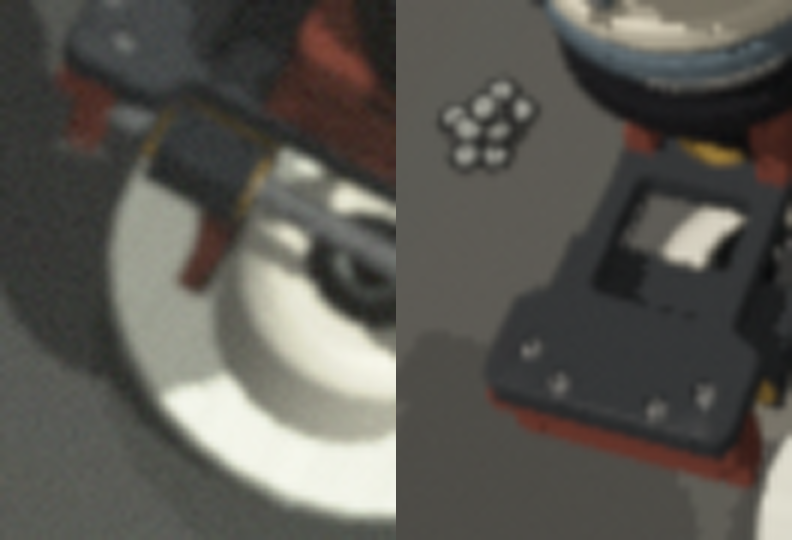

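Scene crop: the held bore is at about (414,276.7), within 1 px of the prediction, so the estimate holds. Moving over the spindle, then a first cautious descent.

```bash
python3 -m pendant '{"grip":[-1,-1,-1,-1,-1,-1,-1,-1],"linear":[[7,0,0],[12,0,0],[15,0,0],[15,0,0],[12,0,0],[6,0,0],[0,0,0],[0,0,0]],"angular":[[0,0,0],[0,0,0],[0,0,0],[0,0,0],[0,0,0],[0,0,0],[0,0,0],[0,0,0]]}'
python3 -m pendant '{"grip":[-1,-1],"linear":[[0,0,0],[0,0,0]],"angular":[[0,0,0],[0,0,0]]}'
python3 -m pendant '{"grip":[-1,-1,-1,-1],"linear":[[0,0,5],[0,0,5],[0,0,0],[0,0,0]],"angular":[[0,0,0],[0,0,0],[0,0,0],[0,0,0]]}'
python3 - <<'E'
from h import *
o=ctrl.get_obs();im=ctrl.get_image("wrist");cv2.imwrite("pics/w4.png",im[:,:,::-1])
E
```

```text
t: 7.15
ee_pos: [513.0, 235.5, 130.1]
orientation: [-0.002, 3.141, 0.001]
ft_force: [0.0, 0.3, -4.2]
width: 66.7
grasp_force: 30.0
t: 7.32
ee_pos: [513.6, 235.5, 129.8]
orientation: [-0.001, 3.141, 0.0]
ft_force: [1.1, -0.1, -4.2]
width: 66.3
grasp_force: 30.0
t: 7.65
ee_pos: [512.4, 235.2, 118.9]
orientation: [0.002, -3.14, 0.001]
ft_force: [0.3, -1.0, -3.3]
width: 66.7
grasp_force: 30.0
```

```bash
python3 -m pendant '{"grip":[-1,-1,-1],"linear":[[1.2,1.2,0],[0,0,0],[0,0,0]],"angular":[[0,0,0],[0,0,0],[0,0,0]]}'
for i in 1 2 3 4; do python3 -m pendant '{"grip":[-1],"linear":[[0,0,0]],"angular":[[0,0,0]]}' | grep -E "ee_pos|ft"; done
python3 - <<'E'
from h import *
o=ctrl.get_obs();im=ctrl.get_image("scene");im2=ctrl.get_image("wrist")
c1=cv2.resize(im[215:305,365:465],(400,360),interpolation=cv2.INTER_CUBIC);c2=cv2.resize(im2[200:340,195:355],(400,360))
cv2.imwrite("pics/c2.png",np.hstack([c1,c2])[:,:,::-1])
c=pose("wrist",o);print(o["ee_pos"],proj(c,o["ee_pos"]+[0,0,39]))
E
```

```text
t: 7.95
ee_pos: [511.5, 236.7, 119.8]
orientation: [-0.002, 3.141, 0.0]
ft_force: [-0.1, -0.6, -2.8]
width: 66.3
grasp_force: 30.0
ee_pos: [511.6, 236.7, 119.8]
ft_force: [-0.5, -0.4, -3.8]
ee_pos: [511.6, 236.7, 119.8]
ft_force: [-0.4, -0.7, -3.7]
ee_pos: [511.6, 236.7, 119.8]
ft_force: [-0.5, 0.4, -3.8]
ee_pos: [511.6, 236.6, 119.8]
ft_force: [-0.3, 0.6, -3.6]
[511.58928123 236.64162868 119.76750286] [274.92206015 305.5951123 ]
```

View pics/c2.png

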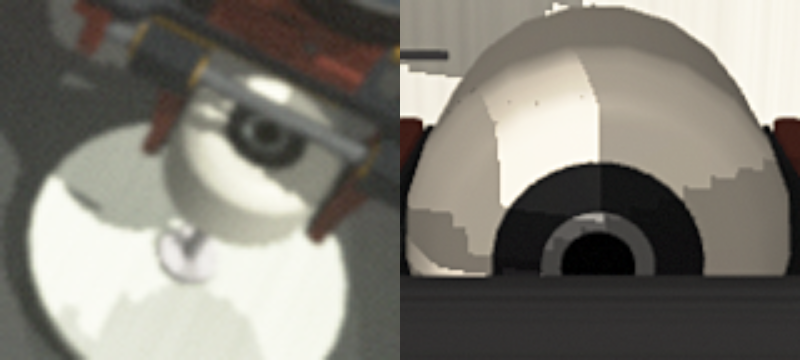

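Crop: the wheel hangs centred above the spindle stub, with the bore in the same place in the hand. Descending in small steps with force checks.

```bash
python3 -m pendant '{"grip":[-1,-1,-1,-1,-1],"linear":[[0,0,3],[0,0,3],[0,0,2],[0,0,0],[0,0,0]],"angular":[[0,0,0],[0,0,0],[0,0,0],[0,0,0],[0,0,0]]}'
for i in 1 2 3 ; do python3 -m pendant '{"grip":[-1,-1,-1],"linear":[[0,0,2],[0,0,2],[0,0,0]],"angular":[[0,0,0],[0,0,0],[0,0,0]]}' | grep -E "ee_pos|ft"; done
```

```text
t: 8.8
ee_pos: [511.3, 236.5, 111.3]
orientation: [0.002, -3.141, 0.0]
ft_force: [1.4, -0.8, -4.8]
width: 66.5
grasp_force: 30.0
ee_pos: [511.3, 236.5, 107.3]
ft_force: [0.0, -0.1, -4.8]
ee_pos: [511.3, 236.5, 103.2]
ft_force: [-0.4, -0.4, -4.5]
ee_pos: [511.3, 236.5, 99.2]
ft_force: [-0.2, 0.2, -3.7]
```

```bash
for i in 1 2 3 ; do python3 -m pendant '{"grip":[-1,-1,-1,-1,-1],"linear":[[0,0,4],[0,0,4],[0,0,4],[0,0,2],[0,0,0]],"angular":[[0,0,0],[0,0,0],[0,0,0],[0,0,0],[0,0,0]]}' | grep -E "ee_pos|ft"; done
```

```text
ee_pos: [511.1, 236.4, 84.9]
ft_force: [0.1, 0.4, -4.5]
ee_pos: [511.1, 236.5, 71.0]
ft_force: [-0.2, -0.3, -3.4]
ee_pos: [511.1, 236.5, 57.0]
ft_force: [0.4, -0.6, -4.2]
```

```bash
python3 -m pendant '{"grip":[-1,-1,-1,-1,-1],"linear":[[0,0,2],[0,0,2],[0,0,2],[0,0,2],[0,0,0]],"angular":[[0,0,0],[0,0,0],[0,0,0],[0,0,0],[0,0,0]]}' | grep -E "ee_pos|ft"
for i in 1 2 3; do python3 -m pendant '{"grip":[-1,-1],"linear":[[0,0,1],[0,0,0]],"angular":[[0,0,0],[0,0,0]]}' | grep -E "ee_pos|ft"; done
```

```text
ee_pos: [511.5, 236.6, 49.5]
ft_force: [0.4, -0.2, -4.3]
ee_pos: [511.6, 236.7, 49.4]
ft_force: [-2.8, -1.0, 4.3]
ee_pos: [511.6, 236.7, 49.3]
ft_force: [-5.3, -2.4, 14.4]
ee_pos: [511.7, 236.7, 49.2]
ft_force: [-8.0, -3.4, 23.9]
```

```bash
python3 -m pendant '{"grip":[-1,-1,-1],"linear":[[0,0,-2],[0,0,0],[0,0,0]],"angular":[[0,0,0],[0,0,0],[0,0,0]]}'
python3 - <<'E'
from h import *
o=ctrl.get_obs();print(o["moment"],o["ee_pos"])
im=ctrl.get_image("scene");im2=ctrl.get_image("side")
c1=cv2.resize(im[230:330,355:465],(400,364),interpolation=cv2.INTER_CUBIC);c2=cv2.resize(im2[270:370,225:335],(400,364),interpolation=cv2.INTER_CUBIC)
cv2.imwrite("pics/c3.png",np.hstack([c1,c2])[:,:,::-1])
E
```

```text
t: 11.97
ee_pos: [512.0, 236.8, 49.3]
orientation: [-0.002, 3.141, 0.001]
ft_force: [-2.2, 0.1, 7.6]
width: 66.6
grasp_force: 30.0
[-0.11768019  0.34377807 -0.00998423] [512.0122816  236.84048936  49.34140904]
```

View pics/c3.png

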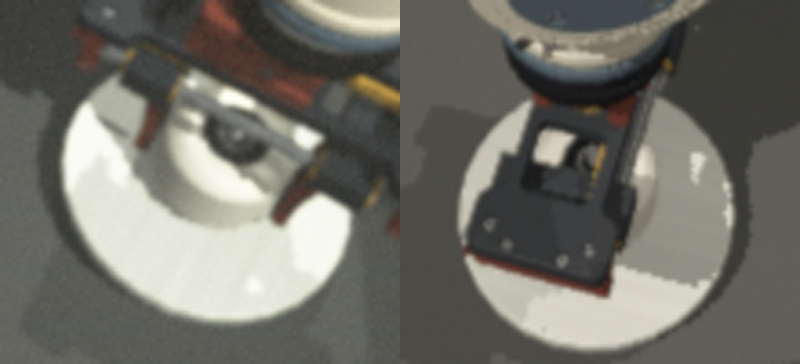

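The wheel stands close to the platter and the contact is hard, but it came about 3 mm higher than I reckoned. A small wiggle under light push will show whether it is jammed or really home.

```bash
python3 -m pendant '{"grip":[-1,-1,-1,-1,-1,-1,-1,-1],"linear":[[1,0,0],[0,0,0],[-2,0,0],[0,0,0],[1,1,0],[0,-2,0],[0,1,0],[0,0,0]],"angular":[[0,0,0],[0,0,0],[0,0,0],[0,0,0],[0,0,0],[0,0,0],[0,0,0],[0,0,0]]}'
python3 -m pendant '{"grip":[-1,-1,-1,-1],"linear":[[0.8,0,-0.8],[0,0,0],[0,0,0],[0,0,0]],"angular":[[0,0,0],[0,0,0],[0,0,0],[0,0,0]]}'
python3 -c "
from h import *
o=ctrl.get_obs();print(o['moment'],o['ee_pos'])"
```

```text
t: 12.73
ee_pos: [512.2, 236.4, 49.3]
orientation: [-0.002, 3.141, -0.0]
ft_force: [-0.8, -3.4, 9.4]
width: 66.5
grasp_force: 30.0
t: 13.07
ee_pos: [510.7, 236.6, 49.4]
orientation: [0.002, -3.141, 0.0]
ft_force: [-0.1, -2.1, 2.3]
width: 66.6
grasp_force: 30.0
[-2.32643322e-01 -5.09510120e-05  2.08436518e-02] [510.68532345 236.56937219  49.39204786]
```

No drop, and a hard stop throughout, so it behaves as fully home. Releasing and rising clear.

```bash
python3 -m pendant '{"grip":[0.7,0.7,0.8,0.9,1,1,1],"linear":[[0,0,0],[0,0,0],[0,0,0],[0,0,0],[0,0,0],[0,0,0],[0,0,0]],"angular":[[0,0,0],[0,0,0],[0,0,0],[0,0,0],[0,0,0],[0,0,0],[0,0,0]]}'
python3 -m pendant '{"grip":[1,1,1,1,1,1,1,1,1,1,1,1],"linear":[[0,0,-5],[0,0,-12],[0,0,-20],[0,0,-25],[0,0,-25],[0,0,-25],[0,0,-25],[0,0,-15],[0,0,-10],[0,0,0],[0,0,0],[0,0,0]],"angular":[[0,0,0],[0,0,0],[0,0,0],[0,0,0],[0,0,0],[0,0,0],[0,0,0],[0,0,0],[0,0,0],[0,0,0],[0,0,0],[0,0,0]]}'
python3 - <<'E'
from h import *
im=ctrl.get_image("wrist");im2=ctrl.get_image("side");c=pose("wrist",ctrl.get_obs())
c1=im[110:310,160:380];c2=im2[270:370,225:335]
cv2.imwrite("pics/c4.png",np.hstack([cv2.resize(x,(400,364),interpolation=cv2.INTER_CUBIC) for x in(c1,c2)])[:,:,::-1])
for z in (85,97): print(proj(c,np.array([510.4,236.3,z])),proj(pose("side"),np.array([510.4,236.3,z])))
E
```

```text
t: 13.65
ee_pos: [510.7, 236.7, 49.5]
orientation: [-0.002, 3.142, 0.0]
ft_force: [-0.4, 0.8, 0.0]
width: 87.6
grasp_force: 0.0
t: 14.65
ee_pos: [510.0, 236.3, 210.6]
orientation: [0.002, -3.14, 0.001]
ft_force: [0.3, -1.4, -0.5]
width: 88.0
grasp_force: 0.0
[274.56996475 212.35591055] [278.62743002 314.4246663 ]
[274.57965904 215.63254282] [278.52106161 311.59350716]
```

View pics/c4.png

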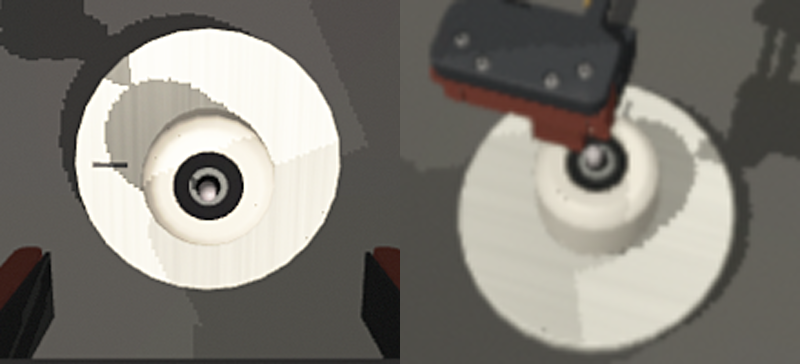

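Final crops: the wheel lies flat and centred. The wrist hub is at (274.4,211.7) against a home prediction of (274.6,212.4), and the side hub is at (279.1,314.2) against (278.6,314.4). The fingers are clear, so I'm handing in.

```bash
python3 -c "
from workcell import ctrl
print(ctrl.close_job())"
```

```text
the job is handed in; nothing more can be done
None
```

I found the steel-cored wheel on the first lift (about 0.39 kg), seated it on the spindle boss and let it go; the hollow wheels and other items were not touched, and the job was handed in at about 15 s.

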